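# Find the blind release of the sample drawer and press it home

## Robot

A 7-joint arm with a two-finger parallel gripper is mounted at the origin on a cart in front of the work surface, level with it; the furniture and walls round the work are solid. World frame = base frame: x ahead of the robot, y to its left, z up, the work surface at z = 0. Lengths are in m, angles in rad, forces in N, time in s.
With the tool pointing down it reaches from about 0.425 to 0.875 m from the base axis. Payload 4.7 kg.
Tool frame: the origin (TCP) lies at the very end of the fingers, on their centre line; the grasp point (between the pads) lies 19 mm behind it; z points along the fingers, y is the direction in which the jaws open and shut (so a half turn about z gives the same grasp; the last joint's range is limited). The gripper opens to 85 mm and grips with 20 to 120 N. Pads are 22 mm wide; open, the fingers measure 114 mm over their backs; the gripper's body (76 mm by 85 mm) begins 54 mm behind the grasp point. The pads swing forward as they close: fully open they stand 13 mm farther back than shut.
Start: joints at [0.014, 0.321, -0.07, 1.45, 0.023, 1.371, -0.057], TCP at [0.65, -0, 0.231] pointing down, gripper open.
Joint ranges: [-2.86, 2.86], [-0.3, 2.09], [-1.38, 1.24], [0.06, 2.45], [-1.56, 4.7], [0.09, 2.05], [-2.69, 2.69]. Speed limits (rad/s): [2.57, 2.57, 3.14, 3.14, 3.14, 3.14, 3.14].

## Interface

Orientations are given as a rotation vector (axis times angle).
In Python, from rig import robot, snapshot, order gives the robot as it stands. The module is installed in compiled form; this text tells all that it offers.
- The arm moves only by the tool arm_command, never from a script. Its argument "deltas" is a list of rows, each an object of numbers: "ax", "ay", "az": the turn, a rotation vector about the tool's x, y, z in degrees; "dx", "dy", "dz": the shift along the tool's x, y, z in mm; "gripper": the finger opening in mm, from 0 to 85.4. A call has 1 to 5 rows; each row is the pose to reach, as a shift and turn from the pose commanded when the call began, along the tool's axes at that moment; what a row does not reach only later rows make up. A row lasts 1/10 s, in which the tool goes at most 50 mm and 8.59 degrees, less where a joint would pass 70% of its speed; a pose out of reach is approached as far as the arm can. A call with a gripper value outside its range is refused whole. The fingers move at their own pace and stop on an object; "grip_force" is the grip in N (left out, the last holds). Time passes only in rows, so rows that repeat a pose let the fingers close. It gives the time, the measured TCP pose, the force and the opening at its end, in the units of the state.
- robot.get_obs(): the state, without advancing time (a new reading comes with each control period).
- snapshot(name): name is "scene" or "side" or "wrist"; returns a dict with "image" (420x560x3 uint8, red, green, blue), "fx", "fy", "cx", "cy" (pixels), "dist" ([k1, k2, p1, p2, k3] as OpenCV has them; the pictures are not rectified), "world_from_camera" (4x4, takes a point from camera to world coordinates). Camera axes: x right, y up, looking along -z (the intrinsics and any distortion apply to the point x, -y, -z); pixel columns grow to the right and rows downward; lengths in m; the calibration is good to about 2 mm. A picture is of the moment at which its call begins. There is no depth.
- order.finish_job(): hands the job in, once; it reports no verdict.
The state is a dict: "time_s": time; "joint_pos": joint angles; "qd": joint speeds; "joint_torque": joint torques, N m; "ee_pos": TCP position; "ee_rot": TCP orientation; "force": force on the tool from outside, world axes, zero at the start; "ft_torque": the same for the moment, N m; "gripper_width": finger opening in m.
Only numpy, scipy, OpenCV 4.12 (cv2) and the standard library are available. Lean on these libraries where they do the work, as an engineer would, in place of code of your own. Each camera call takes 0.05 s, during which the arm holds its last target.

## Task

The low grey drawer box has no handle: its drawer is let out by a key hidden in a notch somewhere along the box's far edge, the face turned away from the robot. Feel along that edge with a fingertip until you find the notch, then press the key inside it fully home so that the drawer comes out at the front, and move clear. Do not pull at the drawer itself, and leave the timer on the box and the other things on the worktop where they are: nothing is to be picked up.

Things in the scene. Friction and masses are not known exactly. Their poses are not given: they have to be found in the camera images.
- drawer_box: low grey box fixed to the worktop, 90 mm deep (its x), 190 mm wide (its y), 60 mm tall; origin at the centre of its underside, on the worktop; z up, x pointing from the drawer front (the robot's side) to the far face, the upright plane at x = +45 mm. Rigid. Nothing stands within 60 mm behind it; beyond, equipment up to 170 mm tall.
- far_edge (a point): middle (not the notch) of the far face's top edge, at (45, 0, 60) mm of the box. The far face is flush from y = -95 to +95 mm but for one notch, centred anywhere within 65 mm of the middle; the last 14 mm at each end are solid. Notch: slot open to the back and top, 34 mm wide, from 8 mm above the worktop up. In it, 8 mm behind the face, is the key's face, 33 mm wide, 9 to 55 mm above the worktop.
- release_key (a joint): the key in the notch, of the same grey material as the box: how far it has been pushed in (toward -x of the box), in m, 0 = untouched, 0.008 = fully home against its stop. It takes about 4 N to move, and stays where it is left (no spring).
- sample_drawer (a joint): the drawer, its front panel 174 x 42 mm with a label frame on the near side of the box: how far it has come out of the box toward -x of the box, in m; geared to the key, 1.875 times its travel, so 0 = shut and 0.015 = key fully home.
- timer: white lab timer, 58x66x19 mm, lying on top of the drawer box in its front half; origin at the centre of its underside
- logbook: black notebook, 210x153x16 mm, lying at the front left, under the tape roll; origin at the centre of its underside
- sample_cup_1: white sample cup with a screw lid, 64 mm wide, 66 mm tall; origin at the centre of its underside
- forceps: plastic forceps, 16x126x8 mm, lying near the front edge; origin at the centre of its underside
- tape_roll: flat roll of tape, 104 mm across, 19 mm tall, lying on the notebook; origin at the centre of its underside
- label_roll: roll of blank labels, 72 mm across, 32 mm tall; origin at the centre of its underside
- marker_black: black marker, 12x135x13 mm, lying near the front edge on the right; origin at the centre of its underside

How it is judged:
On the way:
1. a fingertip presses the key inside the notch (contact force between the fingers and release_key above 1 N and value of joint release_key above 0.001 m), for 0.04 s.
At the end, for the whole second after the job is handed in: the key is pushed in by more than 6.8 of its 8 mm and stays there, the drawer stands more than 12 mm out and is at rest, and each of the seven loose things is within 20 mm of where it was (value of joint release_key above 0.0068 m and value of joint sample_drawer above 0.012 m and velocity of joint sample_drawer below 0.005 m/s and distance of each of timer, logbook, sample_cup_1, forceps, tape_roll, label_roll, marker_black from where it was at the start of the episode below 0.02 m); the robot touches nothing.
It fails at once if the drawer itself is pulled or pushed (more than 3 N) (contact force between the arm and sample_drawer above 3 N).
It fails at once if the fingers take hold of or pull the drawer (more than 3 N) (contact force between the fingers and sample_drawer above 3 N).
It fails at once if one of the loose things is lifted, carried or knocked more than 20 mm away (distance of any of timer, logbook, sample_cup_1, forceps, tape_roll, label_roll, marker_black from where it was at the start of the episode above 0.02 m).
It also fails if it takes over 69 s, if anything falls off the work surface, if the arm or the gripper's body presses on something with over 40 N, if the wrist force passes 120 N, or if a joint passes its speed limit or range.

## Working session

There is one attempt and no reset: what is moved stays moved. The work goes in short steps, Python scripts to look and compute and a tool call to move; the robot and the scene stay as the last step left them, time stands still between calls to the robot, and variables do not carry over. Pictures are saved under pics/ and viewed, and the job is handed in when it is done.

Besides the shell and the picture viewer there is one more tool, called after "Emit:" as name(argument=value, ...), one argument or row to a line, values as JSON. arm_command: Moves the arm, as the interface text tells. Its arguments: {"type":"object","properties":{"deltas":{"type":"array"},"grip_force":{"type":"number"}},"required":["deltas"]}

```bash
mkdir -p pics; cat > h.py <<'E'
import numpy as np, cv2, pickle
from rig import robot, snapshot, order
def snap(n,f):
    s=snapshot(n); cv2.imwrite('pics/'+f+'.png',cv2.cvtColor(s['image'],cv2.COLOR_RGB2BGR)); pickle.dump(s,open(f+'.pkl','wb')); return s
def load(f): return pickle.load(open(f+'.pkl','rb'))
def ray(s,u,v):
    K=np.array([[s['fx'],0,s['cx']],[0,s['fy'],s['cy']],[0,0,1.]])
    p=cv2.undistortPoints(np.array([[[u,v]]],float),K,np.array(s['dist'],float))[0,0]
    T=np.array(s['world_from_camera']); d=T[:3,:3]@np.array([p[0],-p[1],-1.]); return T[:3,3],d
def onz(s,u,v,z):
    o,d=ray(s,u,v); return o+d*(z-o[2])/d[2]
def proj(s,P):
    T=np.linalg.inv(np.array(s['world_from_camera'])); c=T[:3,:3]@np.array(P)+T[:3,3]
    K=np.array([[s['fx'],0,s['cx']],[0,s['fy'],s['cy']],[0,0,1.]])
    return cv2.projectPoints(np.array([[c[0],-c[1],-c[2]]]),np.zeros(3),np.zeros(3),K,np.array(s['dist'],float))[0][0,0]
E
python3 - <<'E'
from h import *
for n in ['scene','side','wrist']:
    s=snap(n,n+'0'); print(n,np.round(s['world_from_camera'],3).tolist(),s['fx'])
o=robot.get_obs(); print(o)
E
```

```text
scene [[0.869, 0.262, -0.419, -0.024], [-0.494, 0.417, -0.763, -0.932], [-0.025, 0.87, 0.492, 0.638], [0.0, 0.0, 0.0, 1.0]] 440.4392846491496
side [[-0.999, -0.009, 0.042, 0.502], [0.039, -0.605, 0.795, 0.644], [0.018, 0.796, 0.605, 0.603], [0.0, 0.0, 0.0, 1.0]] 381.0073275296091
wrist [[1.0, 0.0, 0.001, 0.649], [-0.001, 0.966, 0.259, 0.066], [-0.001, -0.259, 0.966, 0.372], [0.0, 0.0, 0.0, 1.0]] 314.40552784983146
{'time_s': 0.15, 'joint_pos': array([ 0.01407109,  0.3217039 , -0.07010502,  1.4513935 ,  0.02259666,
        1.3708088 , -0.05689354]), 'qd': array([-0.00034315, -0.0017094 ,  0.00046982, -0.00355221, -0.00119177,
       -0.00010347,  0.00028573]), 'joint_torque': array([ 4.86840745e-04, -4.94090402e+01, -3.82246608e-01, -3.14684451e+01,
        1.31496685e-02,  8.20941757e-03, -6.77807677e-07]), 'ee_pos': array([ 6.49589787e-01, -1.32850944e-05,  2.30442313e-01]), 'ee_rot': array([-2.22063016e+00, -2.22080401e+00,  1.77774239e-03]), 'force': array([-0.31568144, -0.14963655,  0.28223268]), 'ft_torque': array([-0.04075714,  0.01987758, -0.0129524 ]), 'gripper_width': 0.08511265496315552}
```

View pics/scene0.png

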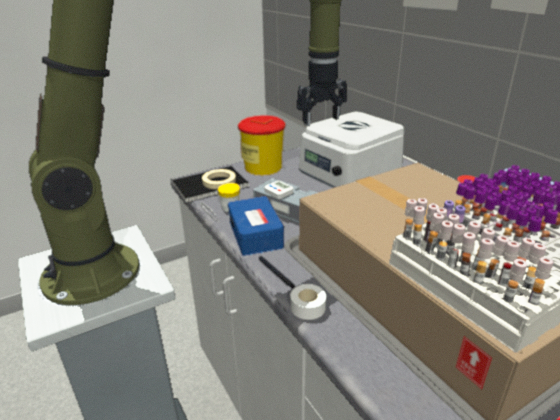

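View pics/side0.png

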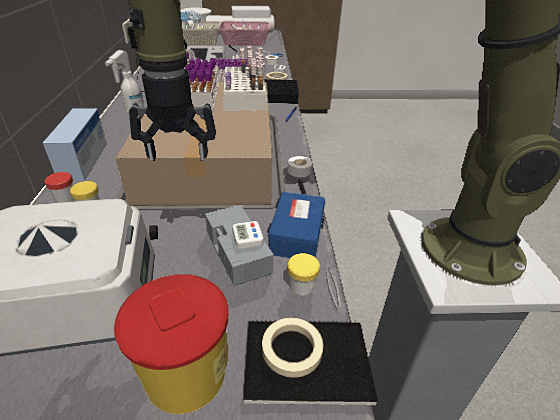

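View pics/wrist0.png

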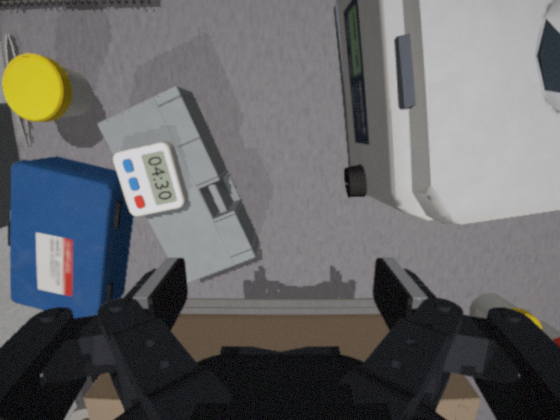

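```bash
python3 - <<'E'
from h import *
s=load('wrist0'); i=cv2.cvtColor(s['image'],cv2.COLOR_RGB2BGR)[75:295,85:275]
cv2.imwrite('pics/wz.png',cv2.resize(i,None,fx=2.7,fy=2.7,interpolation=cv2.INTER_CUBIC))
s=load('side0'); i=cv2.cvtColor(s['image'],cv2.COLOR_RGB2BGR)[195:295,190:310]
cv2.imwrite('pics/sz.png',cv2.resize(i,None,fx=5,fy=5,interpolation=cv2.INTER_CUBIC))
E
```

```text
(no output)
```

View pics/wz.png

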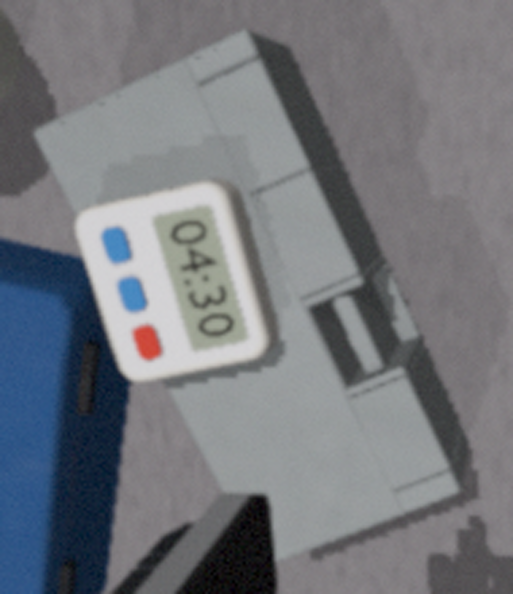

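View pics/sz.png

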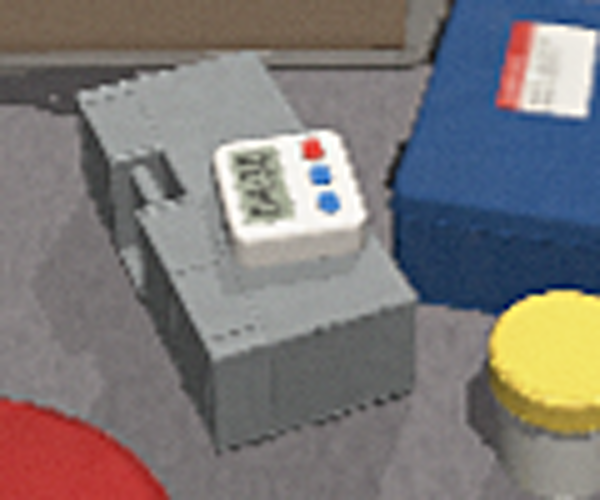

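```bash
python3 - <<'E'
from h import *
s=load('wrist0'); t=load('side0')
W=lambda x,y,z=.06: onz(s,85+x/2.7,75+y/2.7,z)
S=lambda x,y,z=.06: onz(t,190+x/5,195+y/5,z)
A,B,C=W(248,30),W(460,490),W(37,132)
print('W corners',A,B,C,np.linalg.norm(A-B),np.linalg.norm(A-C))
a,b,c=S(215,355),S(80,97),S(415,298)
print('S',a,b,c,np.linalg.norm(a-b),np.linalg.norm(a-c)); d=S(260,52); print(d)
for (A,B) in((A,B),(a,b)):
  y=(A-B)/np.linalg.norm(A-B); M=(A+B)/2; x=np.array([y[1],-y[0],0]); print('yaw',np.degrees(np.arctan2(x[1],x[0])),M)
  for P in (W(358,278),W(405,372),W(340,296,.055),W(375,372,.055),W(312,308),W(350,385)): print('w',np.round([(P-M)@x*1e3,(P-M)@y*1e3],1))
  for P in (S(140,210),S(112,155)): print('s',np.round([(P-M)@x*1e3,(P-M)@y*1e3],1))
for n,(u,v) in dict(beyond_box=(120,158),).items(): print(n,onz(t,u,v,.17))
print('centrifuge near edge',onz(s,345,90,.0),onz(s,345,190,0),onz(s,365,180,.04),onz(s,415,205,.17))
print('red bin',onz(t,228,330,.17),onz(t,172,278,.17))
E
```

```text
W corners [0.55204941 0.10359263 0.06      ] [ 0.62278173 -0.06876221  0.06      ] [0.47157071 0.07014789 0.06      ] 0.18630419223690523 0.08715142909146313
S [0.55009568 0.10356472 0.06      ] [ 0.62031891 -0.06577572  0.06      ] [0.46940636 0.07249159 0.06      ] 0.1833234531213571 0.08646564053885639
[ 0.53753248 -0.10020995  0.06      ]
yaw 22.312645357685035 [0.58741557 0.01741521 0.06      ]
w [-1.2 -1. ]
w [ -0.  -40.7]
w [-11.8  -5. ]
w [-12.  -37.2]
w [-22.1  -4.7]
w [-21.8 -37.3]
s [-1.8 -1.7]
s [ -2.  -42.6]
yaw 22.523134404508337 [0.5852073 0.0188945 0.06     ]
w [ 0.2 -3.2]
w [  1.3 -42.9]
w [-10.3  -7.2]
w [-10.7 -39.4]
w [-20.6  -6.8]
w [-20.4 -39.5]
s [-0.3 -3.9]
s [ -0.7 -44.8]
beyond_box [ 0.81198876 -0.13624536  0.17      ]
centrifuge near edge [0.722111  0.1059865 0.       ] [ 0.72756517 -0.00834154  0.        ] [0.74010116 0.01057588 0.04      ] [0.73947108 0.01552766 0.17      ]
red bin [0.5416022  0.33201734 0.17      ] [0.63175415 0.2365391  0.17      ]
```

Emit:
arm_command(
  deltas=[
    {"dx":3,"dy":-10,"az":-7.5,"gripper":0},
    {"dx":6,"dy":-20,"dz":20,"az":-15,"gripper":0},
    {"dx":8,"dy":-31,"dz":50,"az":-22.4,"gripper":0},
    {"dx":8,"dy":-31,"dz":50,"az":-22.4,"gripper":0},
    {"dx":8,"dy":-31,"dz":50,"az":-22.4,"gripper":0},
  ],
)

```text
invalid input
```

```bash
python3 - <<'E'
from h import *
s=snap('wrist','wrist1');t=snap('side','side1')
i=cv2.cvtColor(t['image'],cv2.COLOR_RGB2BGR)[100:300,120:320]
j=cv2.cvtColor(s['image'],cv2.COLOR_RGB2BGR)[:,80:480]
cv2.imwrite('pics/c1.png',np.hstack([cv2.resize(i,(400,420)),cv2.resize(j,(400,420))]))
o=robot.get_obs();print(o['ee_pos'],o['force'],o['gripper_width'],o['time_s'])
E
```

```text
[ 6.49739272e-01 -1.00774042e-05  2.30775567e-01] [-0.04245507  0.32955091  0.2063743 ] 0.08521805114044086 0.25
```

View pics/c1.png

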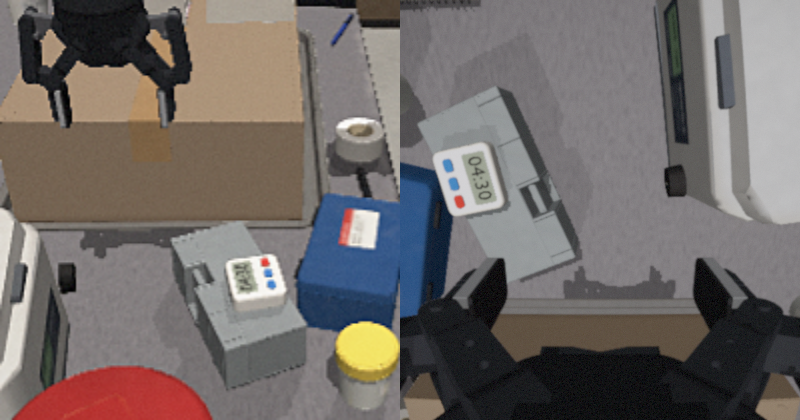

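Emit:
arm_command(
  deltas=[
    {"ax":0,"ay":0,"az":-7.5,"dx":3,"dy":-10,"dz":0,"gripper":0},
    {"ax":0,"ay":0,"az":-15,"dx":6,"dy":-20,"dz":20,"gripper":0},
    {"ax":0,"ay":0,"az":-22.4,"dx":8,"dy":-31,"dz":50,"gripper":0},
    {"ax":0,"ay":0,"az":-22.4,"dx":8,"dy":-31,"dz":50,"gripper":0},
    {"ax":0,"ay":0,"az":-22.4,"dx":8,"dy":-31,"dz":50,"gripper":0},
  ],
  grip_force=20,
)

```text
time_s: 0.75
ee_pos: [0.6191, 0.0078, 0.1815]
ee_rot: [-1.752, -2.608, 0.001]
force: [0.3, -0.9, 0.6]
gripper_width: 0.0121
```

```bash
cat > look.py <<'E'
import sys
from h import *
n=sys.argv[1]
s=snap('wrist','wrist'+n);t=snap('side','side'+n)
i=cv2.cvtColor(t['image'],cv2.COLOR_RGB2BGR)[100:300,120:320]
j=cv2.cvtColor(s['image'],cv2.COLOR_RGB2BGR)[:,80:480]
cv2.imwrite('pics/c%s.png'%n,np.hstack([cv2.resize(i,(400,420)),cv2.resize(j,(400,420))]))
o=robot.get_obs();print(o['ee_pos'],o['ee_rot'],o['force'],o['gripper_width'],o['time_s'])
E
python3 look.py 2
```

```text
[0.6205881  0.00771519 0.18320219] [1.7494332  2.60618543 0.00270893] [0.12802933 0.0580434  0.32946759] 0.00033342671454147693 0.85
```

View pics/c2.png

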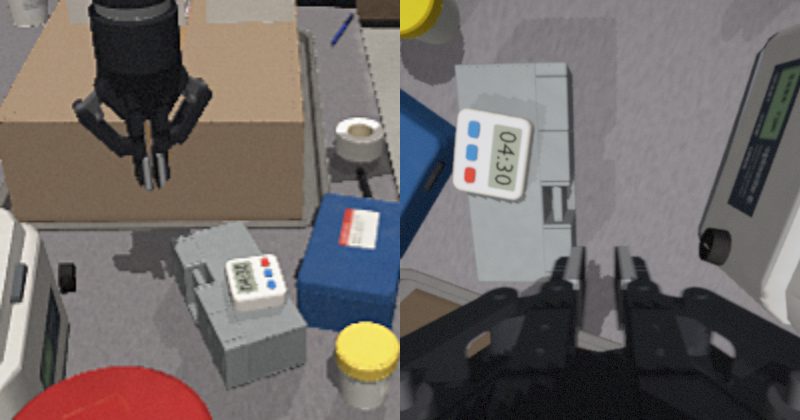

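```bash
python3 - <<'E'
from h import *
s=snap('wrist','wrist3'); o=robot.get_obs();print(o['ee_pos'],o['ee_rot'],o['gripper_width'])
i=cv2.cvtColor(s['image'],cv2.COLOR_RGB2BGR)[50:290,120:300]
cv2.imwrite('pics/wz3.png',cv2.resize(i,None,fx=2.5,fy=2.5,interpolation=cv2.INTER_CUBIC))
E
```

```text
[0.62063739 0.00775375 0.18325352] [1.74871989 2.60651909 0.00285194] 5.416431093098169e-05
```

View pics/wz3.png

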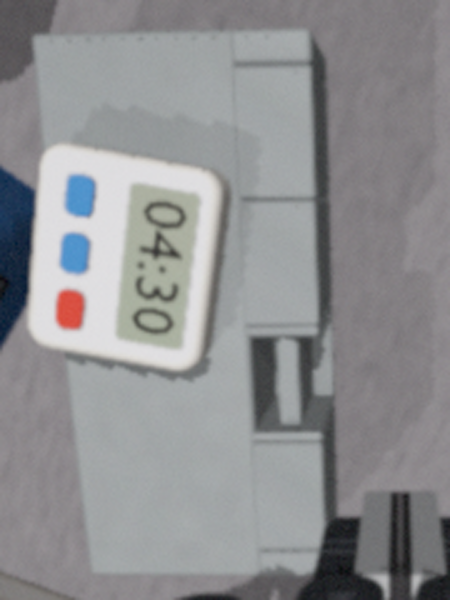

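```bash
python3 - <<'E'
from h import *
s=load('wrist3')
W=lambda x,y,z=.06: onz(s,120+x/2.5,50+y/2.5,z)
T=np.array([0.62064,0.00775,0])
A,B=W(310,30),W(324,500)
print(A,B); y=(A-B)/np.linalg.norm(A-B); x=np.array([y[1],-y[0],0]); yaw=np.degrees(np.arctan2(x[1],x[0])); print('yaw',yaw)
from scipy.spatial.transform import Rotation as R
M=R.from_rotvec([1.74872,2.60652,.00285]).as_matrix(); print(M.round(3))
print('len', W(310,30)-W(318,330))
n=(W(318,330)+W(322,435))/2; k=(W(300,338,.055)+W(300,425,.055))/2
print('notch',n,k,'width',np.linalg.norm(W(318,330)-W(322,435)),np.linalg.norm(W(300,338,.055)-W(300,425,.055)))
for nm,P in dict(A=A,B=B,n=n,k=k,timer=W(225,200,.079)).items():
  d=(P-T); print(nm,'tool dx,dy mm',np.round(M.T@np.array([d[0],d[1],0])*1e3,1)[:2])
E
```

```text
[0.55128698 0.10393615 0.06      ] [ 0.61146145 -0.04142343  0.06      ]
yaw 22.488076938548204
[[-0.379  0.925  0.003]
 [ 0.925  0.379 -0.   ]
 [-0.001  0.003 -1.   ]]
len [-0.03625951  0.08806949  0.        ]
notch [ 0.59481874 -0.00139593  0.06      ] [ 0.58809785 -0.00495255  0.055     ] width 0.03746373337495081 0.031622123550505574
A tool dx,dy mm [115.3 -27.7]
B tool dx,dy mm [-42.  -27.1]
n tool dx,dy mm [  1.3 -27.4]
k tool dx,dy mm [  0.6 -34.9]
timer tool dx,dy mm [ 63.6 -52.9]
```

Emit:
arm_command(
  deltas=[
    {"ax":0,"ay":0,"az":0,"dx":1,"dy":0,"dz":35,"gripper":0},
    {"ax":0,"ay":0,"az":0,"dx":1,"dy":0,"dz":70,"gripper":0},
    {"ax":0,"ay":0,"az":0,"dx":1,"dy":0,"dz":105,"gripper":0},
    {"ax":0,"ay":0,"az":0,"dx":1,"dy":0,"dz":135,"gripper":0},
    {"ax":0,"ay":0,"az":0,"dx":1,"dy":0,"dz":135,"gripper":0},
  ],
  grip_force=20,
)

```text
time_s: 1.4
ee_pos: [0.6162, 0.0086, 0.0428]
ee_rot: [-1.746, -2.605, 0.006]
force: [-0.6, 0.5, -0.4]
gripper_width: -0.0002
```

```bash
sed -i 's/\[100:300,120:320\]/[150:300,170:320]/' look.py; python3 look.py 4
```

```text
[0.61969671 0.00887206 0.04745651] [1.74804247e+00 2.60918938e+00 9.94271631e-04] [0.38464231 0.866304   1.46947175] 0.0001194489318437068 1.5
```

View pics/c4.png

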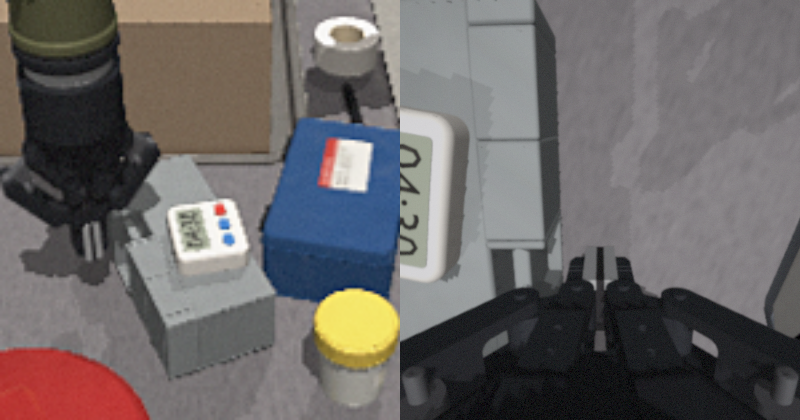

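Emit:
arm_command(
  deltas=[
    {"ax":0,"ay":0,"az":0,"dx":0,"dy":-3,"dz":5,"gripper":0},
    {"ax":0,"ay":0,"az":0,"dx":0,"dy":-6,"dz":10,"gripper":0},
    {"ax":0,"ay":0,"az":0,"dx":0,"dy":-9,"dz":10,"gripper":0},
    {"ax":0,"ay":0,"az":0,"dx":0,"dy":-12,"dz":10,"gripper":0},
    {"ax":0,"ay":0,"az":0,"dx":0,"dy":-12,"dz":10,"gripper":0},
  ],
  grip_force=20,
)

```text
time_s: 2.0
ee_pos: [0.6073, 0.0039, 0.0368]
ee_rot: [1.748, 2.61, 0.0]
force: [1.0, -0.3, -0.3]
gripper_width: 0.0002
```

```bash
python3 look.py 5
```

```text
[0.60774018 0.00423725 0.03673686] [1.74750488e+00 2.60991898e+00 6.22392940e-04] [-0.31172657  0.34891465  0.37165623] -5.0207689476370686e-05 2.1
```

View pics/c5.png

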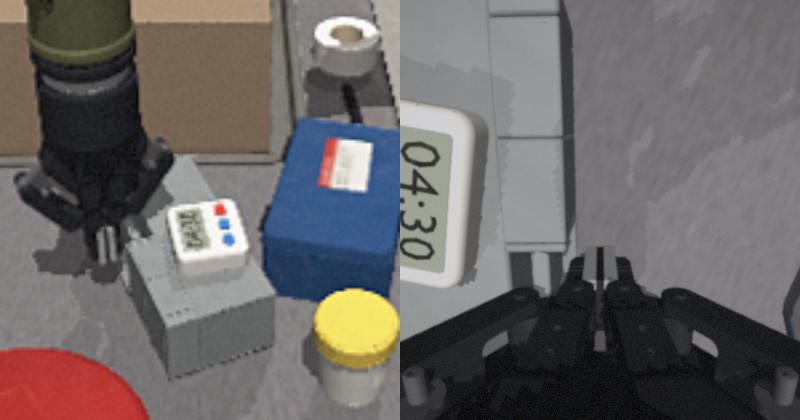

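Emit:
arm_command(
  deltas=[
    {"ax":0,"ay":0,"az":0,"dx":0,"dy":-1,"dz":0,"gripper":0},
    {"ax":0,"ay":0,"az":0,"dx":0,"dy":-2,"dz":0,"gripper":0},
    {"ax":0,"ay":0,"az":0,"dx":0,"dy":-3,"dz":0,"gripper":0},
    {"ax":0,"ay":0,"az":0,"dx":0,"dy":-4,"dz":0,"gripper":0},
    {"ax":0,"ay":0,"az":0,"dx":0,"dy":-4,"dz":0,"gripper":0},
  ],
  grip_force=20,
)

```text
time_s: 2.6
ee_pos: [0.6037, 0.0027, 0.0363]
ee_rot: [-1.748, -2.611, 0.0]
force: [-1.2, 0.4, -0.3]
gripper_width: -0.0002
```

Emit:
arm_command(
  deltas=[
    {"ax":0,"ay":0,"az":0,"dx":0,"dy":-1,"dz":0,"gripper":0},
    {"ax":0,"ay":0,"az":0,"dx":0,"dy":-2,"dz":0,"gripper":0},
    {"ax":0,"ay":0,"az":0,"dx":0,"dy":-3,"dz":0,"gripper":0},
    {"ax":0,"ay":0,"az":0,"dx":0,"dy":-4,"dz":0,"gripper":0},
    {"ax":0,"ay":0,"az":0,"dx":0,"dy":-4,"dz":0,"gripper":0},
  ],
  grip_force=20,
)

```text
time_s: 3.1
ee_pos: [0.6, 0.0012, 0.0364]
ee_rot: [1.748, 2.611, -0.0]
force: [0.2, 0.2, -0.1]
gripper_width: -0.0001
```

Emit:
arm_command(
  deltas=[
    {"ax":0,"ay":0,"az":0,"dx":0,"dy":-1,"dz":0,"gripper":0},
    {"ax":0,"ay":0,"az":0,"dx":0,"dy":-2,"dz":0,"gripper":0},
    {"ax":0,"ay":0,"az":0,"dx":0,"dy":-3,"dz":0,"gripper":0},
    {"ax":0,"ay":0,"az":0,"dx":0,"dy":-4,"dz":0,"gripper":0},
    {"ax":0,"ay":0,"az":0,"dx":0,"dy":-4,"dz":0,"gripper":0},
  ],
  grip_force=20,
)

```text
time_s: 3.6
ee_pos: [0.5966, -0.0001, 0.0365]
ee_rot: [1.747, 2.61, 0.001]
force: [2.9, 1.1, -2.6]
gripper_width: -0.0001
```

```bash
python3 look.py 6
```

```text
[ 5.96649356e-01 -1.41585867e-04  3.64657030e-02] [1.74731942e+00 2.61037765e+00 5.60647093e-04] [ 3.68806727  0.68171753 -0.89119832] -0.00012508344022148574 3.7
```

View pics/c6.png

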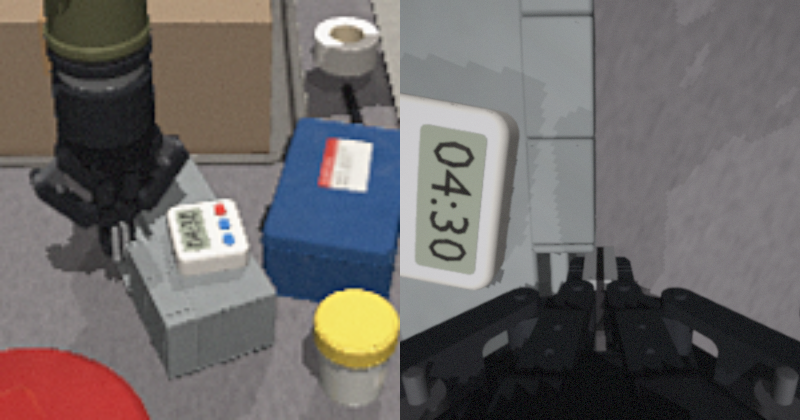

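Emit:
arm_command(
  deltas=[
    {"ax":0,"ay":0,"az":0,"dx":0,"dy":-1,"dz":0,"gripper":0},
    {"ax":0,"ay":0,"az":0,"dx":0,"dy":-2,"dz":0,"gripper":0},
    {"ax":0,"ay":0,"az":0,"dx":0,"dy":-3,"dz":0,"gripper":0},
    {"ax":0,"ay":0,"az":0,"dx":0,"dy":-4,"dz":0,"gripper":0},
    {"ax":0,"ay":0,"az":0,"dx":0,"dy":-4,"dz":0,"gripper":0},
  ],
  grip_force=20,
)

```text
time_s: 4.2
ee_pos: [0.5925, -0.0018, 0.0364]
ee_rot: [-1.748, -2.61, 0.0]
force: [2.2, 0.2, -0.4]
gripper_width: 0.0001
```

Emit:
arm_command(
  deltas=[
    {"ax":0,"ay":0,"az":0,"dx":0,"dy":-1,"dz":0,"gripper":0},
    {"ax":0,"ay":0,"az":0,"dx":0,"dy":-2,"dz":0,"gripper":0},
    {"ax":0,"ay":0,"az":0,"dx":0,"dy":-2,"dz":0,"gripper":0},
  ],
  grip_force=20,
)

```text
time_s: 4.5
ee_pos: [0.5922, -0.002, 0.0366]
ee_rot: [1.746, 2.609, 0.004]
force: [6.3, 2.3, -2.7]
gripper_width: -0.0001
```

Emit:
arm_command(
  deltas=[
    {"ax":0,"ay":0,"az":0,"dx":0,"dy":-1,"dz":0,"gripper":0},
    {"ax":0,"ay":0,"az":0,"dx":0,"dy":-2,"dz":0,"gripper":0},
    {"ax":0,"ay":0,"az":0,"dx":0,"dy":-2,"dz":0,"gripper":0},
  ],
  grip_force=20,
)

```text
time_s: 4.8
ee_pos: [0.5921, -0.002, 0.0367]
ee_rot: [1.744, 2.607, 0.008]
force: [12.0, 3.2, -7.0]
gripper_width: -0.0001
```

```bash
python3 look.py 7; python3 - <<'E'
from h import *
s=snap('scene','scene7'); r=[]
for f in ('scene0','scene7'):
  i=cv2.cvtColor(load(f)['image'],cv2.COLOR_RGB2BGR)[165:265,200:320]; r.append(cv2.resize(i,(400,333),interpolation=cv2.INTER_CUBIC))
cv2.imwrite('pics/sc7.png',np.hstack(r))
E
```

```text
[ 0.59206745 -0.00205421  0.03673315] [1.74402914 2.60730992 0.00789418] [11.09529035  2.83928976 -6.42283576] -8.558663235726227e-05 4.9
```

View pics/c7.png

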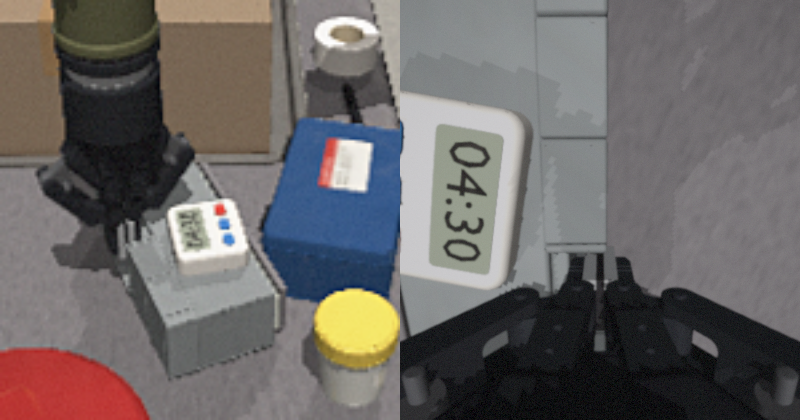

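View pics/sc7.png

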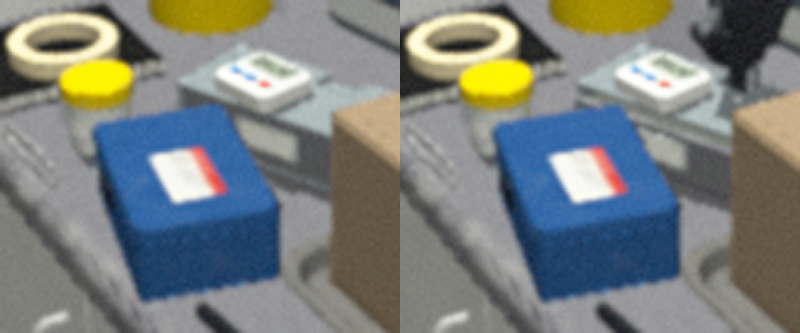

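Emit:
arm_command(
  deltas=[
    {"ax":0,"ay":0,"az":0,"dx":0,"dy":5,"dz":0,"gripper":0},
    {"ax":0,"ay":0,"az":0,"dx":0,"dy":13,"dz":0,"gripper":0},
    {"ax":0,"ay":0,"az":0,"dx":0,"dy":23,"dz":0,"gripper":0},
    {"ax":0,"ay":0,"az":0,"dx":0,"dy":33,"dz":0,"gripper":0},
    {"ax":0,"ay":0,"az":0,"dx":0,"dy":33,"dz":0,"gripper":0},
  ],
  grip_force=20,
)

```text
time_s: 5.45
ee_pos: [0.6208, 0.0103, 0.0363]
ee_rot: [1.746, 2.611, 0.001]
force: [-0.3, 0.2, -0.1]
gripper_width: -0.0003
```

Emit:
arm_command(
  deltas=[
    {"ax":0,"ay":0,"az":0,"dx":0,"dy":0,"dz":-30,"gripper":0},
    {"ax":0,"ay":0,"az":0,"dx":0,"dy":0,"dz":-70,"gripper":0},
    {"ax":0,"ay":0,"az":0,"dx":0,"dy":0,"dz":-110,"gripper":0},
    {"ax":0,"ay":0,"az":0,"dx":0,"dy":0,"dz":-145,"gripper":0},
    {"ax":0,"ay":0,"az":0,"dx":0,"dy":0,"dz":-145,"gripper":0},
  ],
  grip_force=20,
)

```text
time_s: 5.95
ee_pos: [0.6228, 0.0094, 0.1878]
ee_rot: [1.743, 2.604, 0.009]
force: [0.1, 0.4, 0.1]
gripper_width: 0.0004
```

```bash
python3 look.py 8; python3 - <<'E'
from h import *
r=[]
i=cv2.cvtColor(load('wrist8')['image'],cv2.COLOR_RGB2BGR)[50:290,80:290];cv2.imwrite('pics/wz8.png',cv2.resize(i,None,fx=2.5,fy=2.5,interpolation=cv2.INTER_CUBIC))
for f in ('side0','side8'):
  i=cv2.cvtColor(load(f)['image'],cv2.COLOR_RGB2BGR)[195:295,190:310]; r.append(cv2.resize(i,(400,333),interpolation=cv2.INTER_CUBIC))
cv2.imwrite('pics/sc8.png',np.hstack(r))
E
```

```text
[0.61984193 0.00921992 0.18227441] [1.74702727e+00 2.60938123e+00 1.18205583e-03] [-0.80686974 -1.34898758 -0.6628758 ] 6.162385544234205e-05 6.05
```

View pics/wz8.png

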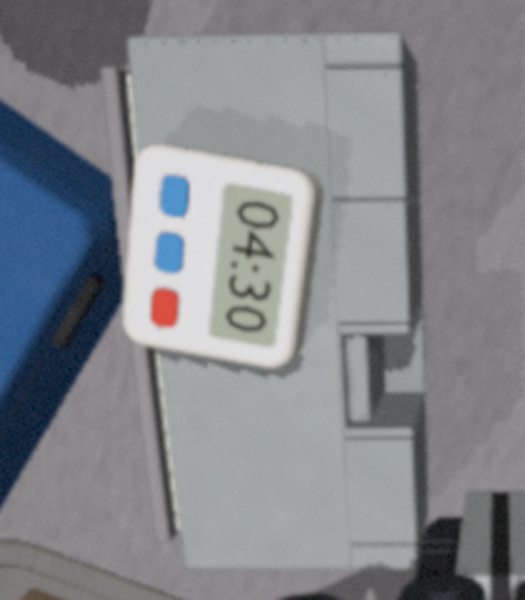

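View pics/sc8.png

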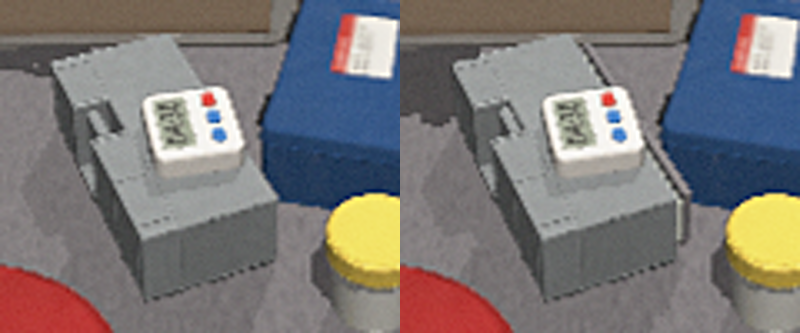

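```bash
python3 - <<'E'
from h import *
s=load('wrist8'); s3=load('wrist3')
W=lambda x,y,z=.06: onz(s,80+x/2.5,50+y/2.5,z)
V=lambda x,y,z=.06: onz(s3,120+x/2.5,50+y/2.5,z)
a=np.radians(22.4); x=np.array([np.cos(a),np.sin(a),0])
f=(W(402,35)@x+W(412,430)@x)/2; f3=(V(310,30)@x+V(322,435)@x)/2
print('key depth before',f3-V(300,380,.055)@x,'after',f-W(371,385,.055)@x)
print('box front',f-W(128,38)@x,f-W(185,568)@x)
for z in (.048,.051,.055): print(z,'drawer outer',f-W(104,70,z)@x-.09,f-W(162,536,z)@x-.09)
E
```

```text
key depth before 0.007553431945819922 after 0.014960492457728458
box front 0.08814994753021743 0.08836525268963608
0.048 drawer outer 0.012671589450183013 0.011143793564535015
0.051 drawer outer 0.011272767846041615 0.009761285615892429
0.055 drawer outer 0.009407672373853287 0.007917941684368907
```

The key measures about 7.5 of 8 mm in, which is too close to the limit. I'll press again, harder.

Emit:
arm_command(
  deltas=[
    {"ax":0,"ay":0,"az":0,"dx":0,"dy":0,"dz":40,"gripper":0},
    {"ax":0,"ay":0,"az":0,"dx":0,"dy":0,"dz":80,"gripper":0},
    {"ax":0,"ay":0,"az":0,"dx":0,"dy":0,"dz":115,"gripper":0},
    {"ax":0,"ay":0,"az":0,"dx":0,"dy":0,"dz":145,"gripper":0},
    {"ax":0,"ay":0,"az":0,"dx":0,"dy":0,"dz":145,"gripper":0},
  ],
  grip_force=20,
)

```text
time_s: 6.55
ee_pos: [0.6138, 0.009, 0.0296]
ee_rot: [-1.742, -2.602, 0.012]
force: [-0.5, 1.2, -0.2]
gripper_width: -0.0002
```

Emit:
arm_command(
  deltas=[
    {"ax":0,"ay":0,"az":0,"dx":0,"dy":-8,"dz":0,"gripper":0},
    {"ax":0,"ay":0,"az":0,"dx":0,"dy":-16,"dz":0,"gripper":0},
    {"ax":0,"ay":0,"az":0,"dx":0,"dy":-22,"dz":0,"gripper":0},
    {"ax":0,"ay":0,"az":0,"dx":0,"dy":-26,"dz":0,"gripper":0},
    {"ax":0,"ay":0,"az":0,"dx":0,"dy":-26,"dz":0,"gripper":0},
  ],
  grip_force=20,
)

```text
time_s: 7.05
ee_pos: [0.5955, -0.0012, 0.0375]
ee_rot: [1.748, 2.609, 0.001]
force: [0.7, -0.7, -0.0]
gripper_width: 0.0005
```

Emit:
arm_command(
  deltas=[
    {"ax":0,"ay":0,"az":0,"dx":0,"dy":-2,"dz":0,"gripper":0},
    {"ax":0,"ay":0,"az":0,"dx":0,"dy":-4,"dz":0,"gripper":0},
    {"ax":0,"ay":0,"az":0,"dx":0,"dy":-6,"dz":0,"gripper":0},
    {"ax":0,"ay":0,"az":0,"dx":0,"dy":-8,"dz":0,"gripper":0},
    {"ax":0,"ay":0,"az":0,"dx":0,"dy":-8,"dz":0,"gripper":0},
  ],
  grip_force=20,
)

```text
time_s: 7.55
ee_pos: [0.5921, -0.002, 0.0371]
ee_rot: [1.743, 2.606, 0.011]
force: [9.6, 2.8, -5.0]
gripper_width: 0.0
```

Emit:
arm_command(
  deltas=[
    {"ax":0,"ay":0,"az":0,"dx":0,"dy":-2,"dz":0,"gripper":0},
    {"ax":0,"ay":0,"az":0,"dx":0,"dy":-4,"dz":0,"gripper":0},
    {"ax":0,"ay":0,"az":0,"dx":0,"dy":-4,"dz":0,"gripper":0},
    {"ax":0,"ay":0,"az":0,"dx":0,"dy":-4,"dz":0,"gripper":0},
  ],
  grip_force=20,
)

```text
time_s: 7.95
ee_pos: [0.5918, -0.002, 0.0376]
ee_rot: [1.739, 2.603, 0.019]
force: [18.0, 5.1, -12.4]
gripper_width: -0.0
```

Emit:
arm_command(
  deltas=[
    {"ax":0,"ay":0,"az":0,"dx":0,"dy":10,"dz":0,"gripper":0},
    {"ax":0,"ay":0,"az":0,"dx":0,"dy":20,"dz":0,"gripper":0},
    {"ax":0,"ay":0,"az":0,"dx":0,"dy":30,"dz":0,"gripper":0},
    {"ax":0,"ay":0,"az":0,"dx":0,"dy":38,"dz":0,"gripper":0},
    {"ax":0,"ay":0,"az":0,"dx":0,"dy":38,"dz":0,"gripper":0},
  ],
  grip_force=20,
)

```text
time_s: 8.45
ee_pos: [0.6204, 0.01, 0.0362]
ee_rot: [1.747, 2.611, 0.001]
force: [1.2, -0.3, -0.5]
gripper_width: -0.0
```

Emit:
arm_command(
  deltas=[
    {"ax":0,"ay":0,"az":0,"dx":0,"dy":0,"dz":-30,"gripper":0},
    {"ax":0,"ay":0,"az":0,"dx":0,"dy":0,"dz":-70,"gripper":0},
    {"ax":0,"ay":0,"az":0,"dx":0,"dy":0,"dz":-110,"gripper":0},
    {"ax":0,"ay":0,"az":0,"dx":0,"dy":0,"dz":-145,"gripper":0},
    {"ax":0,"ay":0,"az":0,"dx":0,"dy":0,"dz":-145,"gripper":0},
  ],
  grip_force=20,
)

```text
time_s: 8.95
ee_pos: [0.6227, 0.0092, 0.1878]
ee_rot: [1.743, 2.603, 0.009]
force: [1.1, 0.5, 0.4]
gripper_width: 0.0
```

```bash
python3 look.py 9; python3 - <<'E'
from h import *
i=cv2.cvtColor(load('wrist9')['image'],cv2.COLOR_RGB2BGR)[50:290,80:290]
j=cv2.cvtColor(load('side9')['image'],cv2.COLOR_RGB2BGR)[195:295,190:310]
cv2.imwrite('pics/f9.png',np.hstack([cv2.resize(i,(420,480),interpolation=cv2.INTER_CUBIC),cv2.resize(j,(380,480),interpolation=cv2.INTER_CUBIC)]))
s=load('wrist9')
cv2.imwrite('pics/wz9.png',cv2.resize(i,None,fx=2.5,fy=2.5,interpolation=cv2.INTER_CUBIC))
E
```

```text
[0.61974131 0.00901714 0.18228904] [1.74723085e+00 2.60909575e+00 1.12679379e-03] [-0.25474864  0.99518765 -0.08894857] -0.00013129863728153043 9.05
```

View pics/wz9.png

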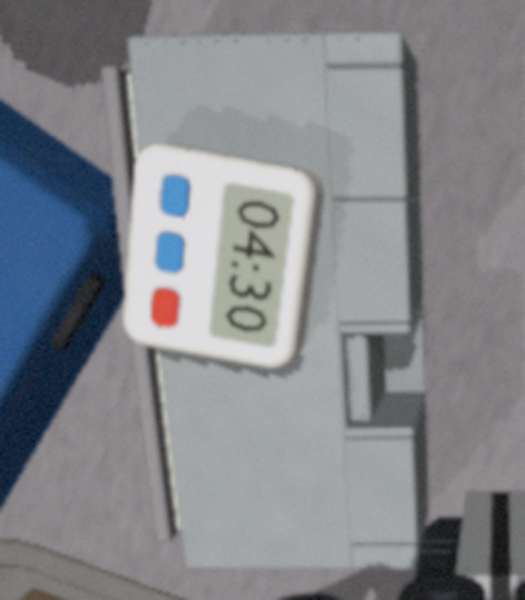

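View pics/side9.png

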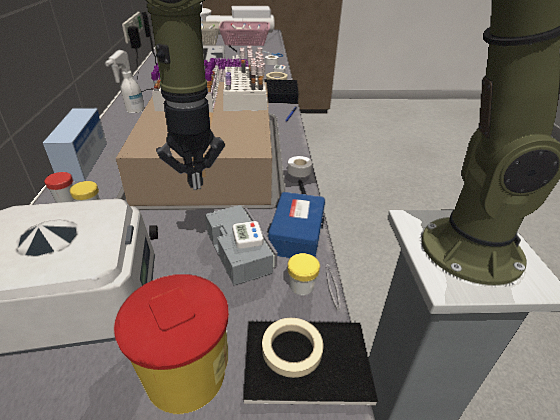

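The second press changed nothing: the key is against its stop. The timer and everything else are where they were, and the arm is clear, so I'm handing the job in.

```bash
python3 -c "
from h import *
print(order.finish_job())"
```

```text
the job is handed in; nothing more can be done
None
```

The key is pressed home, the drawer has come out at the front, and I handed the job in after about 9 s of robot time. The hand-in reports no verdict.

- **Finding the notch:** I found it in the wrist image, about 21 mm to the right of the middle of the far edge, instead of feeling along the whole edge. The touch agreed with the image: the closed fingertip passed the far face and met the key at about 4 N, about where its face had to be.
- **Pressing:** I pressed until the finger stalled at about 12 N. My first check put the key about 7.5 mm in, so I pressed again up to about 19 N horizontally. The finger stopped at the same place (within 0.3 mm) and the pictures did not change. I took this as the key's own stop. Finger travel from contact to stall was at most 8.5 mm.
- **Last checks:** In the final pictures the timer and the nearby things look unmoved, and the arm is clear above and behind the box. I did not take a last scene picture for the label roll and the marker, which the arm never went near.
- **Uncertain:** The image estimate of the drawer was rough, about 10 to 14 mm out depending on the panel height I assumed. So the claim that it is more than 12 mm out rests on the key being at its stop and the given gearing, not on that measurement.

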